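# Restock the slide-out turning-tool tray

## Task

Pull the cabinet's slide-out tray by its handle until it locks open. Take the two red worn-out turning tools from it and lay them in the black scrap bin, and lay every blue-banded tool that is on the bench in a free pair of notches of the tray's two wooden rails, level in both notches; the blue-banded tool already there stays in the tray. Then press the yellow release button, push the tray fully home, and leave the bearing and the milling cutter where they are.

Things in the scene. Friction and masses are not known exactly. Their poses are not given: they have to be found in the camera images.
- tray_bed (a point): middle of the tray's two wooden rails, at notch-floor height (45 mm over the bench). x points into the cabinet (tray opens along -x), y along the rails, z up. Rails 12 mm thick at x = -35 and +35 mm, tray floor 25 mm below. Each rail has notches 30 mm wide, 13 mm deep at y = -93, -31, 31, 93 mm; a tool laid along x in two facing notches has its centre 10 mm above this point, x about 0
- tray_front (a point): centre of the upper edge of the tray's front panel, on its outer face, 86 mm over the bench; axes as tray_bed, which lies at x = +98, z = -41 mm from here. Panel 10 mm thick, 296 mm wide; handle 42 mm before it. The tray behind is 200 mm long, 262 mm wide, its side and back walls lower (56 mm over the bench)
- cabinet: green steel tool cabinet, 240 deep x 300 wide x 95 mm high, fixed; origin at the foot of its open front, in the middle; x points to its back. Its roof covers the tray when home; with the tray locked out all four notch pairs lie open from above, the nearest tool end about 20 mm before the roof
- tray_handle (a point): centre of the tray's steel bar handle: round bar 12 mm thick, 110 mm long along y of the tray, 42 mm in front of the front panel, 66 mm above the bench, open from above; moves with the tray; x points into the cabinet
- tray (a joint): how far the tray is out, m: 0 home, end stop 0.187. On the way out a spring catch snaps in at about 0.180 and the tray then cannot go back. Pulling takes 4 to 15 N. Once released, a weak spring (2.7 N when out) draws it in only part of the way, in 2 to 3 s to about 0.07; it must be pushed the rest with a few N, and stays home by itself
- release (a joint): travel of the release button, m: 0 up, 0.012 fully down (about 5.5 N); springs back up. It dips by itself when the catch snaps in. Pressed down 0.010 or more it frees the tray
- release_top (a point): centre of the top of the yellow round release button (32 mm across, 16 mm clear of its black collar) on the cabinet roof, front right corner seen from the robot; 117 mm above the bench; pressed straight down
- tool_a: turning tool: dark steel square bar, 125 x 20 x 20 mm, 0.3 to 0.5 kg, blue band near one end and a brass-coloured insert at the other; origin at the centre of the bar, x along its length (towards the insert). Lies flat on the bench at the start, on the robot's right; may be absent in a run
- tool_b: turning tool: dark steel square bar, 125 x 20 x 20 mm, 0.3 to 0.5 kg, blue band near one end and a brass-coloured insert at the other; origin at the centre of the bar, x along its length (towards the insert). Lies flat on the bench at the start, on the robot's right; may be absent in a run
- tool_c: turning tool: dark steel square bar, 125 x 20 x 20 mm, 0.3 to 0.5 kg, blue band near one end and a brass-coloured insert at the other; origin at the centre of the bar, x along its length (towards the insert). Lies flat on the bench at the start, on the robot's right; may be absent in a run
- worn_1: worn-out turning tool, painted red all over, 125 x 20 x 20 mm, 0.3 to 0.5 kg; origin at its centre, x along its length. At the start it lies in a notch pair of the closed tray
- worn_2: worn-out turning tool, painted red all over, 125 x 20 x 20 mm, 0.3 to 0.5 kg; origin at its centre, x along its length. At the start it lies in a notch pair of the closed tray
- tool_kept: a blue-banded turning tool, same shape as the others, that lies in a notch pair of the tray from the start and stays in the tray
- scrap_bin: fixed black open scrap bin on the robot's left, 200 x 150 x 45 mm outside, walls and floor 4 mm; origin at the centre of its underside, x along its length
- bearing: loose ball bearing lying flat, 80 mm across, 18 mm high; origin at the centre of its underside; not to be disturbed
- cutter: loose round milling cutter standing on the bench, about 100 mm across, 50 mm high; origin at the centre of its underside; not to be disturbed
Mind the look-alikes: they are no part of the job. What is shaped like the tool_a but purple is not meant. Several things have the shape of the scrap_bin; the one meant has the colours described above.

How it is judged:
By the outcome, as a careful person would: the job done as asked, in the order asked, and still so for the second after the job is handed in, with the robot touching nothing.
Of tool_a, tool_b, tool_c only 2 to 3 are there at a start; the rules pass over those that are not, and their reading is None.
At some moment in a run one of tool_a, tool_b, tool_c may be knocked a few centimetres aside while the robot is not near it.
Once in a run the grip may slacken for a moment while it holds something.
It also fails if it takes over 210 s, if anything falls off the work surface, if the arm or the gripper's body presses on something with over 40 N, if the wrist force passes 120 N, or if a joint passes its speed limit or range.

## Robot

A 6-joint arm with a two-finger parallel gripper is mounted at the origin on the work surface. World frame = base frame: x ahead of the robot, y to its left, z up, the work surface at z = 0. Lengths are in m, angles in rad, forces in N, time in s.
With the tool pointing down it reaches from about 0.35 to 0.925 m from the base axis. Payload 6.4 kg.
Tool frame: the origin (TCP) lies at the very end of the fingers, on their centre line; the grasp point (between the pads) lies 19 mm behind it (pinch_z is the z of the grasp point in the tool frame, in m); z points along the fingers, y is the direction in which the jaws open and shut (so a half turn about z gives the same grasp; the last joint's range is limited). The gripper opens to 85 mm and grips with 20 to 120 N. Pads are 22 mm wide; open, the fingers measure 114 mm over their backs; the gripper's body (76 mm by 85 mm) begins 54 mm behind the grasp point. The pads swing forward as they close: fully open they stand 13 mm farther back than shut.
Start: joints at [1.099, 0.245, 1.558, -0, 1.339, -0.174], TCP at [0.191, 0.621, 0.231] pointing down, gripper open.
Joint ranges: [-3.13, 3.13], [-1.02, 2.26], [0.13, 2.54], [-0.95, 4.09], [0.21, 2.88], [-2.74, 2.74]. Speed limits (rad/s): [2.57, 2.57, 3.14, 3.14, 3.14, 3.14].

## Interface

Orientations are given as a rotation vector (axis times angle).
In Python, from workcell import * gives the robot as it stands. Calls block until the motion is done:
- reach(position, orientation): joint-space move of the TCP to a pose.
- move_l(position, ori=None, v=0.15): straight line of the TCP; ori=None keeps the orientation; v is the mean speed in m/s.
- movej(angles): joint-space move.
- set_gripper(opening, newtons=None): finger opening in m; newtons is the grip in N (None keeps the last); returns when the fingers have stopped.
- sleep(seconds).
- ik(position, orientation): joint angles nearest the present ones, or None.
- read_state(): the state.
- capture(name): name is "side" or "top"; returns (picture, depth): 420x560x3 uint8, red, green, blue; 420x560 float32, m along the optical axis (not along the pixel's ray), 0 where there is no reading.
- camera_params(name): a dict with "vertical_fov" (degrees; the focal length in pixels is half the picture's height over the tangent of half this angle, whatever the lens; pixels are square), "cx", "cy" (the principal point, pixels), "T" (4x4, takes a point from camera to world coordinates). Camera axes: x right, y down, z forward; pixel columns grow to the right and rows downward; lengths in m; the calibration is good to about 2 mm. A picture is of the moment at which its call begins. camera_params takes no time and is no camera call.
A pose or a line that the arm cannot do raises IKError and nothing moves.
- job_done(): hands the job in, once; it reports no verdict.
The state is a dict: "time": time; "q": joint angles; "joint_vel": joint speeds; "joint_torque": joint torques, N m; "ee_pos": TCP position; "orientation": TCP orientation; "force": force on the tool from outside, world axes, zero at the start; "torque": the same for the moment, N m; "grip_width": finger opening in m.
Only numpy, scipy, OpenCV 4.12 (cv2) and the standard library are available. Lean on these libraries where they do the work, as an engineer would, in place of code of your own. Each camera call takes 0.05 s, during which the arm holds its last target. There are 200 camera calls.

## Working session

There is one attempt and no reset: what is moved stays moved. The work goes in short steps, each a Python script; the robot and the scene stay as the last script left them, time stands still between calls to the robot, and variables do not carry over. Pictures are saved under pics/ and viewed, about 12 in all and at most 16, crops included, and the job is handed in when it is done.

```bash
mkdir -p pics; ls; python3 - <<'E'
from workcell import *
import cv2,numpy as np
for n in("top","side"):
    p,d=capture(n); cv2.imwrite(f"pics/{n}0.png",p[...,::-1]); np.save(f"{n}0.npy",d)
    c=camera_params(n); print(n,c["vertical_fov"],c["cx"],c["cy"],c["T"].round(4).tolist() if hasattr(c["T"],"round") else c["T"], (d==0).mean())
print(read_state())
E
```

```text
pics
top 46.0446723724724 291.12400250343006 216.29992272099824 [[0.0185, -0.9868, 0.1608, 0.2799], [-0.9998, -0.0168, 0.0114, -0.0062], [-0.0086, -0.1609, -0.9869, 1.2179], [0.0, 0.0, 0.0, 1.0]] 0.004022108843537415
side 42.116099689560336 276.9721073421476 205.05829403456502 [[0.8431, -0.2815, 0.4581, -0.1133], [-0.5374, -0.4101, 0.7369, -0.9776], [-0.0196, -0.8675, -0.4971, 0.7468], [0.0, 0.0, 0.0, 1.0]] 0.00423469387755102
{'time': 0.1, 'q': array([ 1.09893587e+00,  2.45720374e-01,  1.55887354e+00,  5.67534515e-06,
        1.33867996e+00, -1.74131914e-01]), 'joint_vel': array([ 0.00060502, -0.00045122, -0.00204454,  0.00148763, -0.00117475,
       -0.00171319]), 'joint_torque': array([ 2.26296092e-04, -4.30673540e+01, -3.27127934e+01, -2.13511262e-04,
        2.87406838e-03,  9.58484833e-06]), 'ee_pos': array([0.19046577, 0.62096018, 0.23031575]), 'orientation': array([-4.65867475e-01, -3.10631294e+00,  2.50110452e-03]), 'force': array([-0.36699412,  0.30615054, -0.17900321]), 'torque': array([ 0.02328271, -0.01579456,  0.00551231]), 'grip_width': 0.08551480072378}
```

View pics/top0.png

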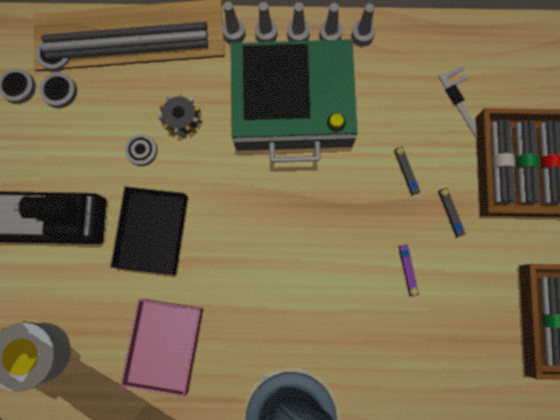

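View pics/side0.png

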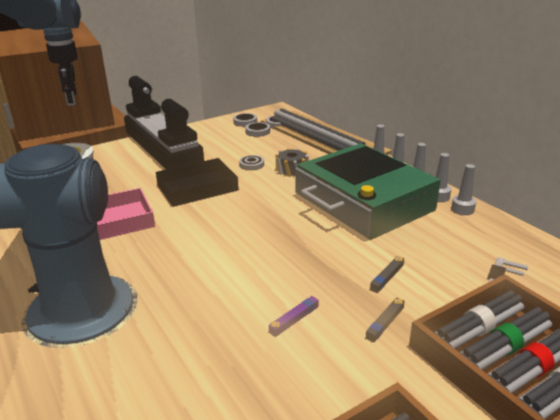

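The top view shows blue-banded tools at (407,170) and (452,212), with a purple look-alike at (409,270). The black scrap bin is at (150,230). Its look-alikes are the pink bin at (163,346) and the black device at (50,217). The bearing that matters is at (141,150), the cutter at (180,114), the handle at (295,158) and the button at (337,121). The third tool seems to be absent.

```bash
cat > h.py <<'E'
from workcell import *
import cv2,numpy as np
from scipy.spatial.transform import Rotation as R
def cam(n):
    c=camera_params(n); return (210/np.tan(np.radians(c["vertical_fov"])/2),c["cx"],c["cy"],np.array(c["T"]))
def ray(n,uv,z):
    f,cx,cy,T=cam(n); uv=np.atleast_2d(np.asarray(uv,float))
    d=np.c_[(uv[:,0]-cx)/f,(uv[:,1]-cy)/f,np.ones(len(uv))]@T[:3,:3].T
    return T[:3,3]+d*((z-T[2,3])/d[:,2])[:,None]
def cloud(n,d):
    f,cx,cy,T=cam(n); v,u=np.mgrid[:420,:560]
    return np.dstack([(u-cx)/f*d,(v-cy)/f*d,d])@T[:3,:3].T+T[:3,3]
def proj(n,p):
    f,cx,cy,T=cam(n); q=(np.atleast_2d(p)-T[:3,3])@T[:3,:3]
    return np.c_[q[:,0]/q[:,2]*f+cx,q[:,1]/q[:,2]*f+cy]
def rect(P):
    (c,(w,h),a)=cv2.minAreaRect((P[:,:2]*1000).astype(np.float32))
    a=np.radians(a); 
    if w<h: w,h,a=h,w,a+np.pi/2
    return np.array(c)/1000,w,h,(a+np.pi/2)%np.pi-np.pi/2
def bench_things(P,zlo,zhi,lo,hi,area=40):
    "connected blobs in the top view by world height"
    m=((P[...,2]>zlo)&(P[...,2]<zhi)&(P[...,0]>lo[0])&(P[...,0]<hi[0])&(P[...,1]>lo[1])&(P[...,1]<hi[1])).astype(np.uint8)
    n,l,s,c=cv2.connectedComponentsWithStats(m)
    return [(c[i],s[i,4],P[l==i],l==i) for i in range(1,n) if s[i,4]>area]
E
python3 - <<'E'
from h import *
print({k:v for k,v in camera_params("top").items() if k!="T"})
p=cv2.imread("pics/top0.png"); d=np.load("top0.npy"); P=cloud("top",d)
hsv=cv2.cvtColor(p,cv2.COLOR_BGR2HSV)
m=(hsv[...,0]>20)&(hsv[...,0]<35)&(hsv[...,1]>200); m[:100]=0;m[145:]=0;m[:,:300]=0;m[:,360:]=0
v,u=np.nonzero(m); print("button",len(u),u.mean(),v.mean(),ray("top",[u.mean(),v.mean()],.117),np.median(P[v,u,2]))
for z in((.008,.03),):
  for c,a,Q,_ in bench_things(P,*z,(.3,-.6),(.95,0)): print("low",c.round(),a,rect(Q),np.median(Q[:,2]).round(4))
for c,a,Q,_ in bench_things(P,.085,.105,(.5,-.3),(1.1,.3),500): print("roof",c.round(),a,rect(Q),np.median(Q[:,2]).round(4))
for c,a,Q,_ in bench_things(P,.055,.085,(.5,-.3),(1.1,.3),20): print("handle",c.round(),a,rect(Q),np.median(Q[:,2]).round(4))
for c,a,Q,_ in bench_things(P,.03,.06,(.3,.1),(.9,.5),100): print("bins",c.round(),a,rect(Q),np.median(Q[:,2]).round(4))
for c,a,Q,_ in bench_things(P,-.05,.008,(.1,-.6),(.8,.5),1000): print("bench",np.median(Q[:,2]))
# bars: dark pixel blobs
g=(p[...,2]<130).astype(np.uint8)
for name,(u0,v0,u1,v1) in dict(a=(380,135,430,205),b=(430,178,475,245)).items():
    s=np.zeros_like(g); s[v0:v1,u0:u1]=g[v0:v1,u0:u1]; v,u=np.nonzero(s)
    print(name,len(u),rect(ray("top",np.c_[u,v],.02)),np.median(P[v,u,2]))
crop=cv2.resize(p[70:310,210:490],None,fx=2.8,fy=2.8,interpolation=cv2.INTER_CUBIC)
cv2.imwrite("pics/crop0.png",crop[:600])
E
```

```text
{'vertical_fov': 46.0446723724724, 'cx': 291.12400250343006, 'cy': 216.29992272099824}
button 161 336.40372670807454 120.35403726708074 [[ 0.68742906 -0.09465881  0.117     ]] 0.11437381427963089
low [331.  38.] 50 (array([ 0.9448241 , -0.08773702]), 47.80780029296875, 10.205683708190918, np.float64(1.5649360408161774)) 0.0274
low [363.  40.] 110 (array([ 0.942841  , -0.17152408]), 48.80673599243164, 14.117463111877441, np.float64(-1.5669557582600553)) 0.023
low [481. 167.] 364 (array([ 0.6151377 , -0.46232529]), 262.85858154296875, 34.99512481689453, np.float64(0.12844807102383182)) 0.0192
low [513. 162.] 669 (array([ 0.62299127, -0.54330151]), 229.7147216796875, 112.05196380615234, np.float64(0.002869627334925573)) 0.0118
low [337. 146.] 81 (array([ 0.65465045, -0.10293562]), 83.20768737792969, 2.8603296279907227, np.float64(-1.5239103396679399)) 0.0203
low [407. 170.] 450 (array([ 0.5980567 , -0.28052383]), 124.73111724853516, 22.23857879638672, np.float64(0.361711970703648)) 0.0177
low [493. 180.] 41 (array([ 0.57852423, -0.4939996 ]), 69.13379669189453, 8.454761505126953, np.flo
[... 1581 characters left out ...]
101.65388488769531, 100.17298126220703, np.float64(-1.2190129535302)) 0.048
bins [147. 228.] 780 (array([0.4334458 , 0.35126947]), 200.59945678710938, 153.9696502685547, np.float64(-0.09822909891091847)) 0.042
bins [ 99. 221.] 255 (array([0.45382291, 0.47092209]), 119.38877868652344, 30.216575622558594, np.float64(-0.22469929012741918)) 0.046
bench -0.0011894276625931122
bench 0.0029753478227896313
bench 0.0034093098803860133
a 541 (array([ 0.59554224, -0.2772309 ]), 128.56565856933594, 29.686336517333984, np.float64(0.3497191238142623)) 0.016680779386280653
b 589 (array([ 0.49227094, -0.38402094]), 126.73941802978516, 30.342655181884766, np.float64(0.35319371679897515)) 0.017174162125192183
```

View pics/crop0.png

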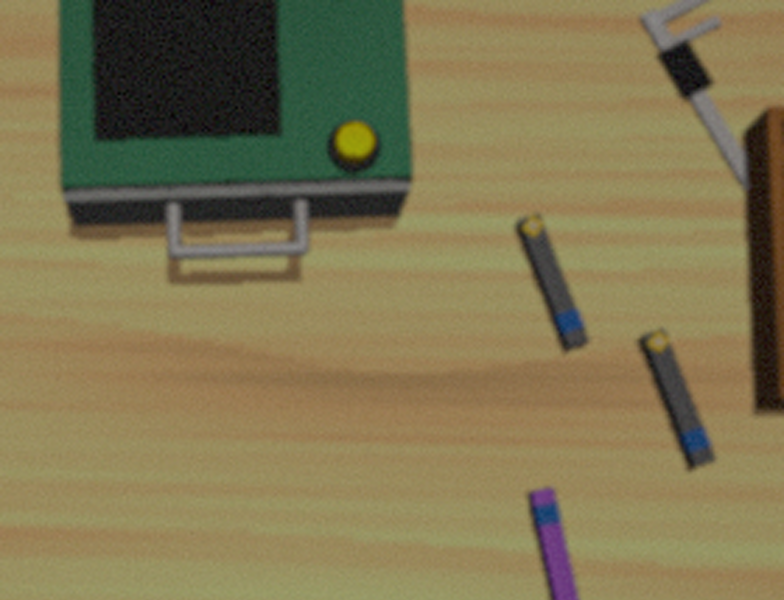

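The crop confirms the choice: two dark bars with a blue band and a brass insert, and the purple bar rejected. Sizes measured: bars 125x22 mm, roof 300x252 mm, bin 200x154 mm, and the handle height agrees. Next I grip the handle and pull.

```bash
cat >> h.py <<'E'
YAW=0.044; X=np.array([np.cos(YAW),np.sin(YAW),0]); Y=np.array([-X[1],X[0],0])
HANDLE=np.array([.7755,.0080,.066])-.1685*X      # home position of the bar centre
BIN=np.array([.4334,.3513,0]); BINYAW=-.098
def ori(th,pos):
    "tool down, jaw direction at angle th (mod pi); the one with the smaller last-joint swing"
    best=None
    for t in (th,th+np.pi):
        a=(t+np.pi/2)/2; o=np.pi*np.array([np.cos(a),np.sin(a),0]); q=ik(list(pos),list(o))
        if q is not None and (best is None or abs(q[5])<abs(best[1][5])): best=(o,q)
    return best[0]
def above(pos,th,z=.25):
    "up, then across to a place above pos"
    s=read_state()["ee_pos"]
    if s[2]<z-.005: move_l([s[0],s[1],z],v=.2)
    p=[pos[0],pos[1],z]; o=ori(th,p); reach(p,list(o)); return o
def st(*k):
    s=read_state(); print("t%.1f ee %s F %s w %.4f"%(s["time"],s["ee_pos"].round(4),s["force"].round(1),s["grip_width"]),*k); return s
E
python3 - <<'E'
from h import *
set_gripper(.036,60); 
above(HANDLE,YAW,.25); st(HANDLE)
move_l(list(HANDLE[:2])+[.12],v=.2); move_l(list(HANDLE[:2])+[.049],v=.08); st()
set_gripper(0,60); s=st()
e=s["ee_pos"]
for d in (.05,.10,.15,.175,.182,.185):
    move_l(list((e-d*X)[:2])+[e[2]],v=.08); st(d)
p,d=capture("top"); cv2.imwrite("pics/top1.png",p[...,::-1]); np.save("top1.npy",d)
E
```

```text
t3.5 ee [0.6072 0.0014 0.25  ] F [ 0.1  0.1 -0.4] w 0.0362 [6.07163082e-01 5.88392019e-04 6.60000000e-02]
t5.4 ee [6.077e-01 5.000e-04 4.960e-02] F [-0.2  0.6 -1. ] w 0.0361
t5.7 ee [6.08e-01 5.00e-04 5.01e-02] F [-0.3  0.9  3.4] w 0.0096
t6.5 ee [ 0.558  -0.002   0.0501] F [ 0.5 -1.9  2.8] w 0.0096 0.05
t7.2 ee [ 0.5081 -0.0044  0.0501] F [ 0.2 -5.3  1.2] w 0.0098 0.1
t8.0 ee [ 0.4585 -0.0069  0.0501] F [ 0.9 -6.  -0.5] w 0.0102 0.15
t8.5 ee [ 0.4311 -0.0082  0.05  ] F [-11.4  -9.7  11.2] w 0.0100 0.175
t8.7 ee [ 0.4264 -0.0085  0.0501] F [ 3.  -7.9 -2.5] w 0.0101 0.182
t9.0 ee [ 0.4237 -0.0087  0.0501] F [ 1.7 -7.7 -2.5] w 0.0098 0.185
```

View pics/top1.png

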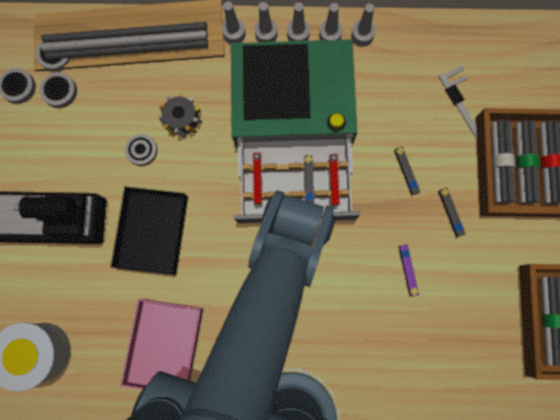

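The tray is out. Red tools lie at (257,178) and (333,180), the kept tool at (308,178), and the second notch pair from the left is free. I'll test the catch with a light push, let go, and measure.

```bash
cat >> h.py <<'E'
def reds(p,P):
    "red bars: centre at top face by depth"
    hsv=cv2.cvtColor(p,cv2.COLOR_RGB2HSV)
    m=(((hsv[...,0]<8)|(hsv[...,0]>172))&(hsv[...,1]>150)).astype(np.uint8); m[:,470:]=0
    n,l,s,c=cv2.connectedComponentsWithStats(m); out=[]
    for i in range(1,n):
        if s[i,4]>100:
            z=np.median(P[l==i][:,2]); v,u=np.nonzero(l==i); out.append((rect(ray("top",np.c_[u,v],z)),z))
    return out
E
python3 - <<'E'
from h import *
s=st(); e=s["ee_pos"]
for d in (.003,.006,.009):
    move_l(list((e+d*X)[:2])+[e[2]],v=.03); s=st(d)
    if s["force"][0]<-15: break
e2=s["ee_pos"]
set_gripper(.036); st("opened")
e=read_state()["ee_pos"]; move_l([e[0],e[1],.25],v=.2); reach([.40,.28,.3],list(ori(YAW,[.40,.28,.3])))
p,d=capture("top"); cv2.imwrite("pics/top2.png",p[...,::-1]); P=cloud("top",d)
for r,z in reds(p,P): print("red",r,z)
for c,a,Q,_ in bench_things(P,.076,.0935,(.38,-.2),(.62,.2),30): print("panel",c.round(),a,rect(Q),np.median(Q[:,2]))
for c,a,Q,_ in bench_things(P,.06,.08,(.35,-.1),(.455,.1),30): print("handle",c.round(),a,rect(Q),np.median(Q[:,2]))
for c,a,Q,_ in bench_things(P,.056,.075,(.48,-.14),(.64,.14),60): print("intray",c.round(),a,rect(Q),np.median(Q[:,2]))
for c,a,Q,_ in bench_things(P,.008,.03,(.42,-.44),(.75,-.2)): print("low",c.round(),a,rect(Q))
cv2.imwrite("pics/crop2.png",cv2.resize(p[120:225,225:365,::-1],None,fx=5,fy=5,interpolation=cv2.INTER_CUBIC))
E
```

```text
t9.0 ee [ 0.4237 -0.0086  0.0501] F [ 2.3 -8.  -2.9] w 0.0096
t9.3 ee [ 0.4273 -0.0085  0.0501] F [ 4.2 -2.9 -2.5] w 0.0099 0.003
t9.6 ee [ 0.4299 -0.0084  0.0501] F [ 3.7 -2.2 -0.9] w 0.0096 0.006
t9.8 ee [ 0.4305 -0.0083  0.05  ] F [-8.  -5.3 10.2] w 0.0097 0.009
t10.2 ee [ 0.4324 -0.0079  0.0498] F [0.7 0.6 0.6] w 0.0360 opened
red (array([0.55999243, 0.09077438]), 108.35811614990234, 19.265945434570312, np.float64(0.030895263146387464)) 0.06333367450116323
red (array([ 0.55979663, -0.09449329]), 110.69650268554688, 21.61073875427246, np.float64(0.06316485889568857)) 0.06318075196053385
panel [297. 212.] 594 (array([ 0.4746658 , -0.00659262]), 293.86944580078125, 11.088237762451172, np.float64(-1.521500907089529)) 0.08406343193708887
handle [297. 231.] 359 (array([ 0.43745004, -0.00821206]), 120.37405395507812, 35.2475700378418, np.float64(-1.5687336640579206)) 0.06934953811745315
intray [257. 175.] 434 (array([0.56736121, 0.09109581]), 125.64060974121094, 19.797780990600586, np.float64(0.028512795074013386)) 0.0633157561177854
intray [334. 177.] 437 (array([ 0.56807745, -0.09483389]), 125.54178619384766, 20.241878509521484, np.float64(0.04817342161573901)) 0.06334004873103494
intray [309. 178.] 426 (array([ 0.56193329, -0.03433645]), 123.50630950927734, 20.0311279296875, np.float64(0.05244387532508665)) 0.06374643979354044
low [407. 170.] 447 (array([ 0.59762189, -0.27999777]), 124.67433166503906, 23.00989532470703, np.float64(0.3659623425139009))
low [459. 221.] 409 (array([ 0.46946957, -0.40464734]), 108.58997344970703, 22.059343338012695, np.float64(0.3436554721968017))
```

View pics/crop2.png

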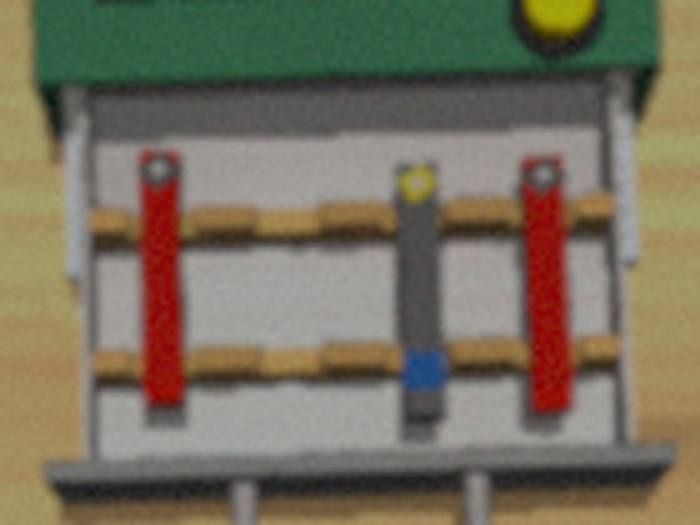

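The catch holds, since pushing back met resistance at about 0.178. The tray's rails have worn/free/kept/worn from the left. tool_b was knocked to about (0.469,-0.405), so I'll re-measure it later. Now the worn tools.

```bash
cat >> h.py <<'E'
BED=np.array([.568,-.0023,.045])
def slot(y): return BED+y*Y
def pick(c,yaw,z,op=.030,tz=.14):
    th=yaw+np.pi/2; set_gripper(op,90)
    o=above(c,th,max(tz,.14)); move_l([c[0],c[1],z+.03],v=.2); move_l([c[0],c[1],z],v=.06)
    set_gripper(0,90); s=st("gripped"); move_l([c[0],c[1],tz],v=.15); s=st("lifted"); return s["grip_width"]>.012
def place(c,yaw,z,op=.030,tz=.14):
    th=yaw+np.pi/2; p=[c[0],c[1],tz]
    move_l(p,list(ori(th,p)),v=.2); w=st("over")["grip_width"]
    if w<.012: print("LOST"); return False
    move_l([c[0],c[1],z+.025],v=.15); move_l([c[0],c[1],z],v=.04); s=st("down")
    set_gripper(op); move_l([c[0],c[1],tz],v=.15); return True
E
python3 - <<'E'
from h import *
B=np.array([-np.sin(BINYAW),np.cos(BINYAW),0])
if pick([.567,.0911],YAW,.044): place(BIN+.032*B,BINYAW,.010)
p,d=capture("top"); 
for r,z in reds(p,cloud("top",d)): print("red",r,z)
cv2.imwrite("pics/top3.png",p[...,::-1])
E
```

```text
t15.3 ee [0.5675 0.0912 0.0446] F [0.6 0.4 1.6] w 0.0182 gripped
t16.1 ee [0.5659 0.0911 0.1386] F [-0.4 -0.3 -5. ] w 0.0181 lifted
t19.2 ee [0.4366 0.383  0.14  ] F [ 1.   0.5 -3.5] w 0.0180 over
t20.8 ee [0.4367 0.3832 0.0101] F [ 0.1 -0.1 -4.3] w 0.0180 down
red (array([ 0.56074432, -0.09455702]), 108.62799835205078, 20.876115798950195, np.float64(0.055763476495545916)) 0.06331169350824362
red (array([0.43183496, 0.38036398]), 130.9619140625, 30.176565170288086, np.float64(-0.10660021316536472)) 0.022498570010344165
```

```bash
python3 - <<'E'
from h import *
B=np.array([-np.sin(BINYAW),np.cos(BINYAW),0])
c=slot(-.093); print(c)
if pick([.5685,-.0949],YAW,.044): place(BIN-.032*B,BINYAW,.010)
e=read_state()["ee_pos"]; above([.40,.2],YAW,.25)
p,d=capture("top"); P=cloud("top",d)
for r,z in reds(p,P): print("red",r,z)
for c,a,Q,_ in bench_things(P,.008,.03,(.40,-.46),(.75,-.2)): print("low",c.round(),a,rect(Q))
cv2.imwrite("pics/top4.png",p[...,::-1])
E
```

```text
[ 0.57209068 -0.09520999  0.045     ]
t25.6 ee [ 0.569  -0.095   0.0446] F [0.4 0.8 2.6] w 0.0184 gripped
t26.4 ee [ 0.5675 -0.0946  0.1386] F [ 0.7 -0.2 -3.3] w 0.0179 lifted
t29.6 ee [0.4304 0.3192 0.14  ] F [ 0.3  0.4 -2.8] w 0.0179 over
t31.2 ee [0.4304 0.3195 0.0101] F [ 0.4  0.3 -3.5] w 0.0183 down
red (array([0.38751114, 0.32212674]), 41.29835891723633, 26.397106170654297, np.float64(-0.024171515843831592)) 0.022199162288396135
low [407. 170.] 442 (array([ 0.59757727, -0.28070981]), 124.17863464355469, 22.522586822509766, np.float64(0.35878455745440574))
low [460. 225.] 480 (array([ 0.46212872, -0.40738449]), 124.84120178222656, 22.595373153686523, np.float64(0.3523800212174151))
```

View pics/top4.png

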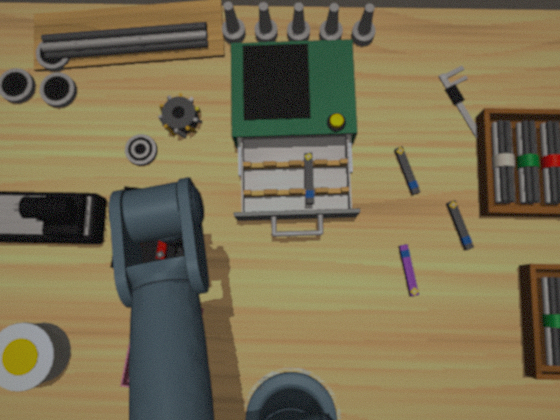

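The bin now has red in it, partly hidden by the arm. tool_b settled at (460,225). Slots -93, +31 and +93 are free. Next are tools a and b.

```bash
cat >> h.py <<'E'
def tools():
    p,d=capture("top"); P=cloud("top",d)
    L=[(c,rect(Q)) for c,a,Q,_ in bench_things(P,.008,.03,(.40,-.46),(.75,-.2),200)]
    return p,P,[r for c,r in L if 110<r[1]<135]
E
python3 - <<'E'
from h import *
p,P,L=tools(); print(L)
t=min(L,key=lambda r:abs(r[0][1]+.28)) 
if pick(t[0],t[3],.003,op=.045):
    place(slot(-.093)-.002*X,YAW,.0485)
e=read_state()["ee_pos"]; above([.45,.15],YAW,.25)
p,P,L=tools(); print(L)
for c,a,Q,_ in bench_things(P,.057,.075,(.48,-.14),(.64,.14),60): print("intray",c.round(),a,rect(Q),np.median(Q[:,2]))
cv2.imwrite("pics/top5.png",p[...,::-1])
cv2.imwrite("pics/crop5.png",cv2.resize(p[120:230,100:380,::-1],None,fx=2.8,fy=2.8,interpolation=cv2.INTER_CUBIC))
E
```

```text
[(array([ 0.5978136 , -0.28045651]), 125.40929412841797, 21.784671783447266, np.float64(0.3512467130155317)), (array([ 0.46212354, -0.4074339 ]), 124.65684509277344, 22.20316505432129, np.float64(0.3369902790681196))]
t38.3 ee [ 0.5983 -0.2807  0.0039] F [-0.6  0.   3.7] w 0.0176 gripped
t39.4 ee [ 0.5969 -0.2799  0.1383] F [ 0.4 -0.7 -4.7] w 0.0178 lifted
t40.4 ee [ 0.5702 -0.0959  0.1399] F [ 0.1  0.2 -2.7] w 0.0180 over
t41.8 ee [ 0.5701 -0.0952  0.0488] F [-2.   0.9  2.2] w 0.0181 down
[(array([ 0.46213312, -0.4078537 ]), 124.4888916015625, 22.6408634185791, np.float64(0.34547071608531343))]
intray [335. 175.] 431 (array([ 0.57061646, -0.09672299]), 125.11529541015625, 20.289777755737305, np.float64(0.04223866699503831)) 0.06346163719623843
intray [309. 178.] 425 (array([ 0.5624397 , -0.03434859]), 124.86476135253906, 20.02235984802246, np.float64(0.053108800070252205)) 0.06369131369209091
```

View pics/crop5.png

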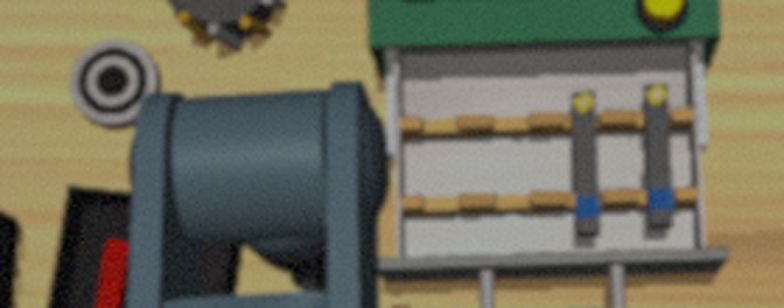

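Tool a sits level in the right-hand slot, with its top at 63.5 mm like the kept tool. Next is tool b, into +31.

```bash
python3 - <<'E'
from h import *
p,P,L=tools(); print(L); t=L[0]
if pick(t[0],t[3],.003,op=.045):
    place(slot(.031)-.002*X,YAW,.0485)
above([.45,-.3],YAW,.25)
p,P,L=tools(); print(L)
for c,a,Q,_ in bench_things(P,.057,.075,(.48,-.14),(.64,.14),60): print("intray",c.round(),a,rect(Q),[np.percentile(Q[Q[:,0]>.59][:,2],50),np.percentile(Q[Q[:,0]<.54][:,2],50)])
for r,z in reds(p,P): print("red",r,z)
cv2.imwrite("pics/top6.png",p[...,::-1])
cv2.imwrite("pics/crop6.png",cv2.resize(p[80:290,100:380,::-1],None,fx=2.8,fy=2.8,interpolation=cv2.INTER_CUBIC))
E
```

```text
[(array([ 0.46230536, -0.40776846]), 124.79820251464844, 22.725229263305664, np.float64(0.34378250498079854))]
t48.7 ee [ 0.4627 -0.4082  0.0038] F [-0.9 -0.   4. ] w 0.0181 gripped
t49.8 ee [ 0.4616 -0.4069  0.1384] F [-0.2  0.  -3.7] w 0.0180 lifted
t52.2 ee [0.5646 0.028  0.14  ] F [-0.5  0.  -2.5] w 0.0176 over
t53.5 ee [0.5646 0.0286 0.0487] F [-3.8 -0.5  2.9] w 0.0177 down
[]
intray [284. 177.] 428 (array([0.56541882, 0.02707951]), 125.70449829101562, 20.090892791748047, np.float64(0.043139693454406824)) [np.float64(0.06351367442982014), np.float64(0.06346271154747496)]
intray [336. 176.] 446 (array([ 0.57175873, -0.10757022]), 125.16166687011719, 42.381099700927734, np.float64(0.04398005393638149)) [np.float64(0.06366515489963076), np.float64(0.06340361731947053)]
intray [309. 178.] 428 (array([ 0.56245728, -0.03430929]), 125.23722076416016, 20.005008697509766, np.float64(0.04950198529860628)) [np.float64(0.06352725192633679), np.float64(0.06326918335493092)]
red (array([0.44024683, 0.38112851]), 113.24957275390625, 28.003122329711914, np.float64(-0.11338102077487022)) 0.02219874653208609
red (array([0.43421088, 0.31695905]), 113.53878021240234, 27.747499465942383, np.float64(-0.08848192932122867)) 0.022542909147590273
```

View pics/crop6.png

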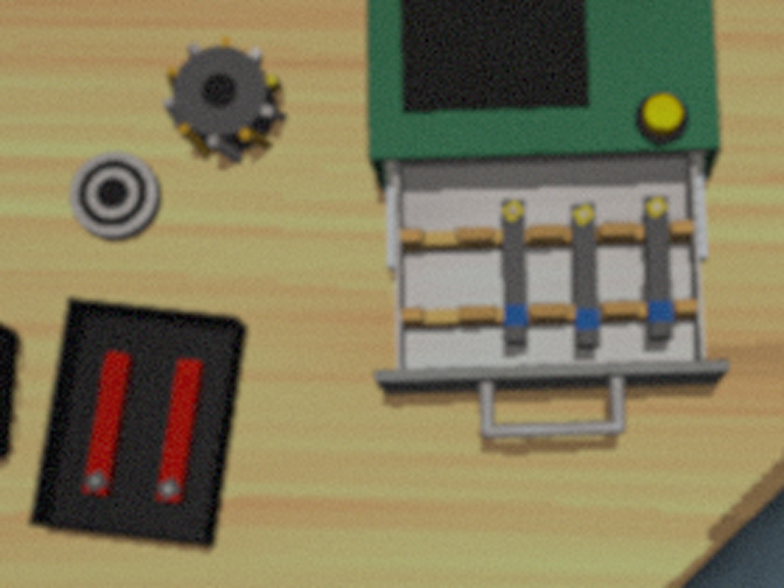

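Everything is placed: both red tools lie in the black bin, three blue-banded tools sit level, and bearing and cutter are untouched. Now the button, then the push.

```bash
python3 - <<'E'
from h import *
set_gripper(0,60); b=[.6874,-.0947]
above(b,YAW,.25); move_l(b+[.13],v=.2)
for z in (.117,.113,.110,.108,.106,.1045):
    move_l(b+[z],v=.03); s=st(z)
    if s["force"][2]>25: break
sleep(.3); move_l(b+[.2],v=.15); sleep(2.5)
p,d=capture("top"); P=cloud("top",d)
for c,a,Q,_ in bench_things(P,.06,.088,(.38,-.2),(.645,.2),60): print("panel+handle",c.round(),a,rect(Q))
cv2.imwrite("pics/top7.png",p[...,::-1])
E
```

```text
t60.2 ee [ 0.6874 -0.0947  0.117 ] F [-0.2 -0.1  0.3] w -0.0000 0.117
t60.5 ee [ 0.6877 -0.0948  0.1131] F [ 0.6 -0.3  1.8] w 0.0002 0.113
t60.7 ee [ 0.6876 -0.0948  0.1099] F [ 0.5 -0.1  1.2] w -0.0001 0.11
t61.0 ee [ 0.6876 -0.0948  0.1082] F [ 0.2 -0.1  2.5] w -0.0002 0.108
t61.2 ee [ 0.6876 -0.0948  0.1062] F [-0.3 -0.1  5. ] w -0.0002 0.106
t61.5 ee [ 0.6876 -0.0948  0.105 ] F [-0.4  0.2  5.7] w -0.0001 0.1045
panel+handle [253. 168.] 260 (array([0.57964063, 0.09819233]), 97.44977569580078, 16.106401443481445, np.float64(-1.524291716819607))
```

View pics/top7.png

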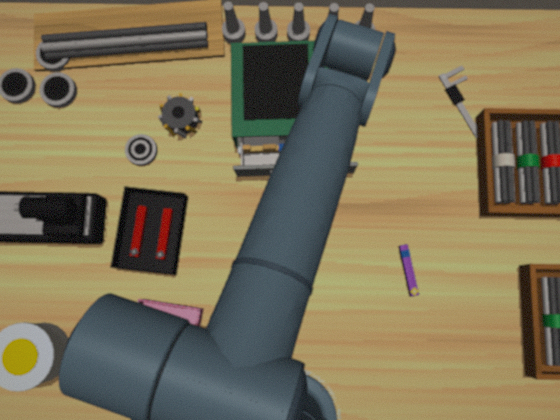

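The tray was released and sits about 0.07 out. Pushing it home on the handle bar.

```bash
python3 - <<'E'
from h import *
a=HANDLE-.145*X
above(a,YAW,.25); move_l([a[0],a[1],.047],v=.2); st("start")
for k in (.10,.06,.04,.03,.025,.021,.018,.016,.014,.012,.010,.008,.006,.004):
    q=HANDLE-k*X; move_l([q[0],q[1],.047],v=.06); s=st(k)
    if s["force"][:2]@X[:2]<-18: break
sleep(.3); st("held")
q=HANDLE-.15*X; move_l([q[0],q[1],.047],v=.1); move_l([q[0],q[1],.25],v=.2)
reach([.40,.30,.3],list(ori(YAW,[.40,.30,.3])))
p,d=capture("top"); P=cloud("top",d)
for c,a,Q,_ in bench_things(P,.055,.085,(.5,-.3),(.7,.3),20): print("handle",c.round(),a,rect(Q))
for c,a,Q,_ in bench_things(P,.03,.06,(.6,.2),(.8,.4),100): print("cutter",rect(Q))
cv2.imwrite("pics/top8.png",p[...,::-1])
p,d=capture("side"); cv2.imwrite("pics/side8.png",p[...,::-1])
E
```

```text
t67.6 ee [ 0.4633 -0.0061  0.0479] F [ 0.  -0.3 -0.2] w -0.0000 start
t68.5 ee [ 0.5069 -0.0037  0.0467] F [ 0.  -0.2 -1. ] w -0.0001 0.1
t69.3 ee [ 0.5472 -0.002   0.0469] F [ 0.6  0.3 -0. ] w 0.0002 0.06
t69.8 ee [ 0.5676 -0.0012  0.0471] F [-0.4 -0.1 -0.2] w 0.0004 0.04
t70.1 ee [ 0.5777 -0.0008  0.0471] F [-0.7 -0.   0.7] w 0.0001 0.03
t70.4 ee [ 0.5825 -0.0006  0.0471] F [-0.4 -0.1  1.1] w -0.0001 0.025
t70.6 ee [ 5.866e-01 -4.000e-04  4.710e-02] F [ 1.  -0.8 -0.2] w 0.0002 0.021
t70.9 ee [ 5.894e-01 -2.000e-04  4.700e-02] F [-0.5 -0.9  0.2] w -0.0001 0.018
t71.1 ee [ 5.901e-01 -1.000e-04  4.680e-02] F [-5.9 -0.3  3.3] w 0.0002 0.016
t71.4 ee [ 5.902e-01 -1.000e-04  4.680e-02] F [-13.2  -0.8   9.5] w -0.0001 0.014
t71.6 ee [ 5.903e-01 -1.000e-04  4.670e-02] F [-21.8  -2.8  17. ] w -0.0001 0.012
t71.9 ee [ 5.903e-01 -1.000e-04  4.670e-02] F [-21.5  -1.7  16.8] w 0.0002 held
handle [295. 145.] 1141 (array([0.63152802, 0.00174985]), 295.6185607910156, 62.10265350341797, np.float64(-1.5121908787480187))
cutter (array([0.72816791, 0.29241852]), 102.33625030517578, 99.25537109375, np.float64(1.2186434732184654))
```

View pics/top8.png

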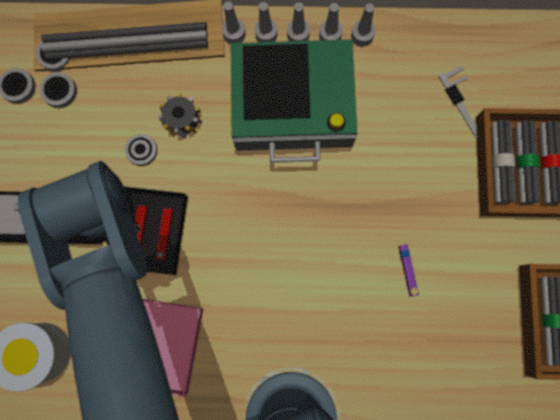

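View pics/side8.png

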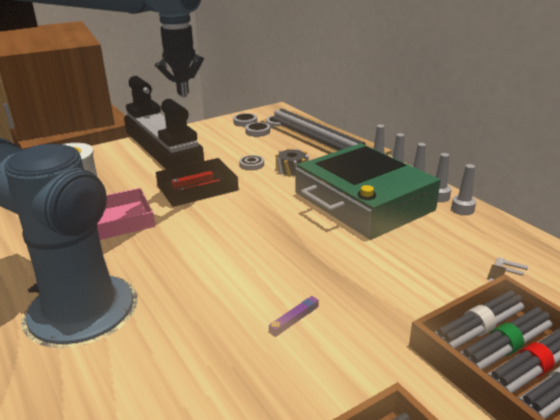

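The tray is home: the handle blob is at (295,145), as at the start, and the push ended against a hard stop. The red tools are in the bin and the gripper hangs free. Handing in.

```bash
python3 - <<'E'
from h import *
st(); job_done()
E
```

```text
t75.9 ee [0.4005 0.299  0.2995] F [ 0.5 -1.   0.2] w -0.0004
the job is handed in; nothing more can be done
```

The job is done and handed in at about 76 s of the 210 s allowed.

- **Opening:** I pulled the tray out by its handle until it locked. A light push back met resistance at about 0.178 m.
- **Worn tools:** Both red tools lie flat, side by side, in the black scrap bin.
- **Blue-banded tools:** Only two were on the bench; the purple bar was left alone. One of the two was knocked aside during the run, so I measured it again before picking it up. They now lie in the right-most pair of notches and the second pair from the left, next to the one that stays in the tray. All three tools measured level, with both ends at the same height within 0.3 mm, before I closed the tray.
- **Closing:** I pressed the release button fully down and the tray drew itself in to about 0.07 m. I then pushed it home until it met a hard stop at about 22 N. In the last picture, the handle and front panel are where they were at the start.
- **Left alone:** The milling cutter is within 1 mm of its first measured position. The bearing I checked only by eye in the pictures, and it looks unmoved.

No check failed. The camera's depth reads about 2 mm low throughout, which is within the calibration tolerance. The tools cannot be seen once the tray is closed, so their last check was just before I released it.

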